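# Turn the hardware carousel to the cupboard catch

### The arm

A 6-joint arm with a two-finger parallel gripper is mounted at the origin on the work surface. World frame = base frame: x ahead of the robot, y to its left, z up, the work surface at z = 0. Lengths are in m, angles in rad, forces in N, time in s.
With the tool pointing down it reaches from about 0.275 to 0.75 m from the base axis. Payload 10.2 kg.
Tool frame: the origin (TCP) lies midway between the tips of the shut fingers; the grasp point (between the pads) lies 19 mm behind it (grasp_offset is the distance from the TCP to the grasp point, in m); z points along the fingers, y is the line along which they close (so a half turn about z gives the same grasp; the last joint's range is limited). The gripper opens to 85 mm and grips with 20 to 120 N. Pads are 22 mm wide; open, the fingers measure 114 mm over their backs; the gripper's body (76 mm by 85 mm) begins 54 mm behind the grasp point. The pads swing forward as they close: fully open they stand 13 mm farther back than shut.
Start: joints at [0.918, 0.313, 1.498, -0, 1.331, -0.223], TCP at [0.219, 0.477, 0.231] pointing down, gripper open.
Joint ranges: [-2.94, 2.94], [-0.97, 2.17], [0.19, 2.56], [-1.23, 4.37], [0.02, 3.11], [-2.88, 2.88]. Speed limits (rad/s): [2.39, 2.39, 3.01, 3.14, 3.14, 3.14].

### API

Orientations are given as a 3x3 rotation matrix whose columns are the frame's x, y, z axes.
In Python, from workcell import * gives the robot as it stands. The module is installed in compiled form; this text tells all that it offers.
- The arm moves only by the shell command python3 -m creep 'ROWS'. ROWS is JSON, a list that holds one entry, the list of rows, each a list of 5 numbers: the opening, from 0 (shut) to 1 (fully open), then the shift along the tool's x, y, z in cm, then the turn about the tool's z in rad. In form: [[[grip, tx, ty, tz, yaw], ...]]. A call has 1 to 12 rows; each row shifts and turns the commanded pose from where the row before left it, along the tool's axes as they then stand; what a row does not reach is not made up. A row lasts 1/12 s, in which the tool goes at most 41.7 mm and 7.16 degrees, less where a joint would pass 70% of its speed; a pose out of reach is approached as far as the arm can. A call with a gripper value outside its range is refused whole. The fingers move at their own pace and stop on an object; the grip force is fixed at half the most. Time passes only in rows, so rows that do not move let the fingers close. It gives the time, the measured TCP pose, the force, the opening and the grip force at its end, in the units of the state.
- observe(): the state, without advancing time (a new reading comes with each control period).
- grab_frame(name): name is "scene" or "top"; returns the picture (384x512x3 uint8, blue, green, red); there is no depth.
- get_calibration(name): a dict with "mtx" (3x3 intrinsics, pixels), "eye" and "orientation" of the camera in the world. Camera axes: x right, y down, z forward; pixel columns grow to the right and rows downward; lengths in m; the calibration is good to about 2 mm. A picture is of the moment at which its call begins. get_calibration takes no time and is no camera call.
- job_done(): hands the job in; it is judged then, once.
The state is a dict: "t": time; "joint_pos": joint angles; "dq": joint speeds; "joint_efforts": joint torques, N m; "tool_pos": TCP position; "ee_rot": TCP orientation; "force": force on the tool from outside, world axes, zero at the start; "ft_torque": the same for the moment, N m; "grip_width": opening from 0.0 (shut) to 1.0 (fully open); "finger_force": force on a finger pad.
Only numpy, scipy, OpenCV 4.12 (cv2) and the standard library are available. Lean on these libraries where they do the work, as an engineer would, in place of code of your own. Each camera call takes 0.05 s, during which the arm holds its last target. There are 200 camera calls.

### The job

Push the parts carousel round by its notched green rim until the compartment holding the copper cupboard catch is squarely at the front, facing the middle of the flap bin on the carousel's own board, and leave it standing still there. Push it round steadily with the fingertips rather than flicking it, and keep the fingers off the parts, the hub and the dividers: nothing is picked up. Leave the flap shut and the padlock and hinges on the counter where they lie.

Things in the scene. Friction and masses are not known exactly. Their poses are not given: they have to be found in the camera images.
- stand: The carousel's fixed pine board, 400 x 180 x 18 mm, screwed down; its place and yaw differ each time. Origin on the carousel's turning axis, at counter height; z up. Its own -x axis points to the FRONT, through the middle of the flap bin. The board reaches from 110 mm behind the axis to 290 mm in front of it.
- turntable (a joint): Turn of the carousel (rad) since the start: reads 0 at every start, however it stands; grows counter-clockwise seen from above. Turns both ways without a stop, on a bearing with a little friction (0.06 N m plus light damping; wheel and load about 1.5 kg): about 0.5 N at the rim moves it, and pushed slowly it stops within a few degrees when the push ends.
- axis (a point): Centre of the green-painted wooden carousel wheel on its turning axis, at its upper face, 50 mm above the counter. The wheel is 20 mm thick (30 to 50 mm above the counter), outer radius 156 mm. A low plywood band (outer radius 102 mm, top 70 mm above the counter) encloses six wedge compartments; the flat ledge outside it, with six finger notches, is the rim to push on.
- notch (a point): Point in one finger notch of the rim, 137 mm from the axis on the notch's centre line, half-way up the wheel (40 mm above the counter); turns with it. Six like it, 60 degrees apart, one outside each divider. Open outwards, above and below; bottom at radius 114 mm, where it is 40 wide; 54 mm wide at the rim, corners rounded. This one lies 30 degrees counter-clockwise of catch_pocket.
- dividers: The hub and six upright dividers inside the carousel, turning with it; origin on the axis, 30 mm above the counter. Dividers 5 mm thick, tops 70 mm above the counter; dark wooden hub of radius 28 mm, top 76 mm. Not to be pushed on.
- catch: Copper-plated cupboard catch, 48 x 22 x 18 mm, the only copper thing, lying loose in its compartment about 66 mm from the axis; origin under its middle. It can shift by some mm in its compartment.
- catch_pocket (a point): Middle of the outer edge of the compartment that holds the copper catch, 97.5 mm from the axis, on the compartment's floor 52 mm above the counter; turns with the carousel. At the goal it lies straight in front of the axis, towards the bin. At the start it is at least 60 degrees away from there, to either side.
- staple: Worn steel hasp staple, plate 44 x 18 mm with a loop 25 mm high, loose in another compartment; origin under its middle.
- bracket: Galvanised corner bracket, 34 x 18 x 25 mm, loose in another compartment; origin under its middle.
- bumper: Black rubber door bumper, 34 mm across, 18 mm high, loose in another compartment; origin under its middle.
- knob: White porcelain knob, 32 mm across, 24 mm high, loose in another compartment; origin under its middle.
- flap (a joint): Hinged pine flap of the bin in rad: 0 shut (as it starts), grows as it opens. The bin stands on the board, 200 to 290 mm in front of the axis, 180 wide; flap top 69 mm above the counter, its wooden knob, near the front edge, rising to about 115 mm.
- padlock: Stainless disc padlock, 70 mm across, 26 mm thick, lying flat on the counter beside the carousel; origin under its middle.
- hinge_a: Olive-painted parliament hinge lying open and flat on the counter beside the carousel, H-shaped, 102 x 76 mm, 10 mm thick at the knuckle; origin under its middle.
- hinge_b: A second hinge like it.
There are look-alikes about, which are no part of the job. Leave any blue or turquoise look-alike of the knob alone.

How it is judged:
At the end, for the whole second after the job is handed in: The catch's compartment faces the front within 10 degrees (its outer edge within 16.9 mm of the board's centre line), the carousel still (under 0.03 rad/s), all parts lying in it, the flap shut (under 0.05 rad), padlock and hinges within 15 mm of their start (x of catch_pocket in the frame of stand below -0.05 m and y of catch_pocket in the frame of stand between -0.0169 and 0.0169 m and horizontal distance between catch and catch_pocket below 0.065 m and velocity of joint turntable between -0.03 and 0.03 rad/s and horizontal distance between each of catch, staple, bracket, bumper, knob and axis below 0.1 m and z of each of catch, staple, bracket, bumper, knob in the frame of stand below 0.075 m and value of joint flap below 0.05 rad and distance of each of padlock, hinge_a, hinge_b from where it was at the start of the episode below 0.015 m); the robot touches nothing.
It fails at once if the fingers touch a part in the compartments (over 0.5 N) (contact force between the fingers and catch above 0.5 N or contact force between the fingers and staple above 0.5 N or contact force between the fingers and bracket above 0.5 N or contact force between the fingers and bumper above 0.5 N or contact force between the fingers and knob above 0.5 N).
It fails at once if the fingers push on the hub or the dividers (over 1 N) instead of the rim (contact force between the fingers and dividers above 1 N).
It fails at once if a part is lifted or leaves its compartment ring (not (horizontal distance between each of catch, staple, bracket, bumper, knob and axis below 0.1 m and z of each of catch, staple, bracket, bumper, knob in the frame of stand below 0.075 m)).
It fails at once if the carousel is flung round (over 3 rad/s) (velocity of joint turntable above 3 rad/s or velocity of joint turntable below -3 rad/s).
It fails at once if the flap is opened (over 0.1 rad), or the padlock or a hinge is shifted over 15 mm (value of joint flap above 0.1 rad or distance of any of padlock, hinge_a, hinge_b from where it was at the start of the episode above 0.015 m).
It also fails if it takes over 45 s, if anything falls off the work surface, if the arm or the gripper's body presses on something with over 40 N, if the wrist force passes 120 N, or if a joint passes its speed limit or range.

## Working session

There is one attempt and no reset: what is moved stays moved. The work goes in short steps, Python scripts to look and compute and a shell command to move; the robot and the scene stay as the last step left them, time stands still between calls to the robot, and variables do not carry over. Pictures are saved under pics/ and viewed, at most 10 in all, crops included, and the job is handed in when it is done.

```bash
mkdir -p pics; python3 - <<'E'
from workcell import *
import cv2
for n in("top","scene"):
    cv2.imwrite(f"pics/{n}0.png",grab_frame(n)); c=get_calibration(n); print(n,c)
s=observe(); print(s["t"],s["tool_pos"],s["ee_rot"])
E
```

```text
top {'mtx': array([[424.27411487,   0.        , 259.31704369],
       [  0.        , 424.27411487, 189.18739551],
       [  0.        ,   0.        ,   1.        ]]), 'eye': array([0.37202103, 0.04391013, 1.01792739]), 'orientation': array([[ 0.0143946 , -0.98301621,  0.18295335],
       [-0.99965068, -0.01820425, -0.01916062],
       [ 0.02216573, -0.18261363, -0.98293486]])}
scene {'mtx': array([[430.21726954,   0.        , 252.98513633],
       [  0.        , 430.21726954, 191.62647321],
       [  0.        ,   0.        ,   1.        ]]), 'eye': array([ 0.95181792, -0.72460055,  0.93275315]), 'orientation': array([[ 0.87525483,  0.34380611, -0.34018573],
       [ 0.48365415, -0.62617339,  0.61154358],
       [-0.00276283, -0.69978872, -0.71434454]])}
0.1 [0.21863424 0.47706119 0.23078407] [[-9.09052829e-01  4.16680291e-01 -6.98770337e-04]
 [ 4.16680804e-01  9.09052386e-01 -9.30870278e-04]
 [ 2.47343543e-04 -1.13737445e-03 -9.99999323e-01]]
```

View pics/top0.png

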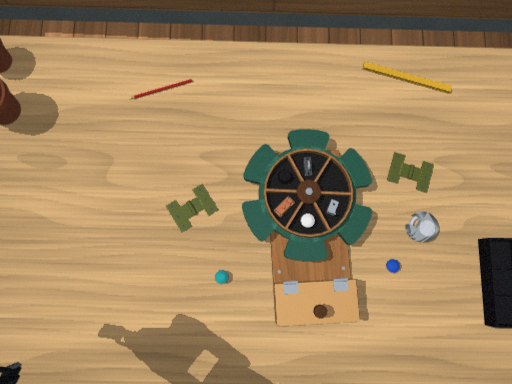

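View pics/scene0.png

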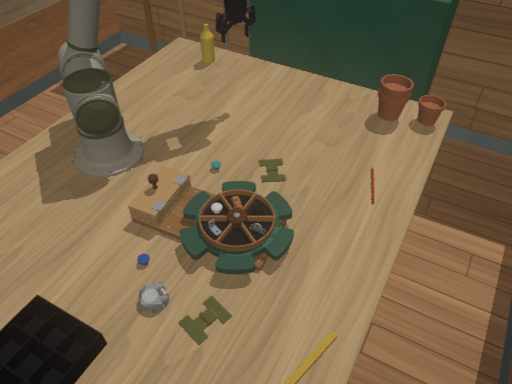

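The top view shows the hub at (309,191), the catch at (285,206) and the bin around (316,303). The catch compartment needs about 60° CCW (seen from above) to face the bin. The padlock is at (423,227) and the hinges at (192,208) and (411,172).

```bash
cat > h.py <<'E'
from workcell import *
import cv2, numpy as np
def rect(img,name,z,x0=.15,x1=.60,y0=-.35,y1=.25,s=1000):
    """world-plane view: up=+x, left=+y, 1 px = 1 mm"""
    c=get_calibration(name);R=c["orientation"];K=c["mtx"];e=c["eye"]
    P=K@R.T@np.c_[[1,0,0],[0,1,0],np.array([0,0,z])-e]
    A=np.array([[0,-1/s,x1],[-1/s,0,y1],[0,0,1]])  # px(u,v)->x=x1-v/s,y=y1-u/s
    return cv2.warpPerspective(img,P@A,(int((y1-y0)*s),int((x1-x0)*s)),flags=cv2.INTER_LINEAR|cv2.WARP_INVERSE_MAP)
def lobes(img):
    r=rect(img,"top",.05); h=cv2.cvtColor(r,cv2.COLOR_BGR2HSV)
    m=cv2.inRange(h,(70,80,30),(95,255,140)); m=cv2.morphologyEx(m,cv2.MORPH_OPEN,np.ones((7,7)))
    return r,m
E
python3 - <<'E'
from h import *
im=cv2.imread("pics/top0.png")
r,m=lobes(im)
ys,xs=np.nonzero(m); p=np.c_[.6-ys/1000,.25-xs/1000]
(c,rad)=cv2.minEnclosingCircle(np.float32(p)); print("circle",c,rad,len(p))
d=p-c; rr=np.hypot(*d.T); a=np.arctan2(d[:,1],d[:,0]); k=(rr>.12)
ph=np.angle(np.exp(6j*a[k]).mean())/6; print("lobe phase deg mod60",np.degrees(ph))
# catch, copper
h=cv2.cvtColor(r,cv2.COLOR_BGR2HSV)
o=rect(im,"top",.069); cv2.imwrite("pics/r069.png",o)
cv2.imwrite("pics/r050.png",cv2.addWeighted(r,1,cv2.cvtColor(m,8),.2,0))
for n,u,v,z in(("catch",285,206,.07),("hub",309,191,.076),("pad",423,227,.02),("fl1",274.5,283,.069),("fl2",357,280,.069),("fl3",359,323,.069),("fl4",276,326,.069),("kn",320,311,.115)):
    C=get_calibration("top");q=C["orientation"]@np.linalg.inv(C["mtx"])@[u,v,1];w=C["eye"]+q*(z-C["eye"][2])/q[2];print(n,w.round(4))
E
```

```text
circle (0.5443000197410583, -0.08596708625555038) 0.15504367649555206 17616
lobe phase deg mod60 -2.0454257043143595
catch [ 0.5109 -0.0332  0.07  ]
hub [ 0.5453 -0.0869  0.076 ]
pad [ 0.4737 -0.3655  0.02  ]
fl1 [ 0.3406 -0.0108  0.069 ]
fl2 [ 0.3495 -0.1924  0.069 ]
fl3 [ 0.2586 -0.1942  0.069 ]
fl4 [ 0.2504 -0.0147  0.069 ]
kn [ 0.287  -0.1025  0.115 ]
```

View pics/r069.png

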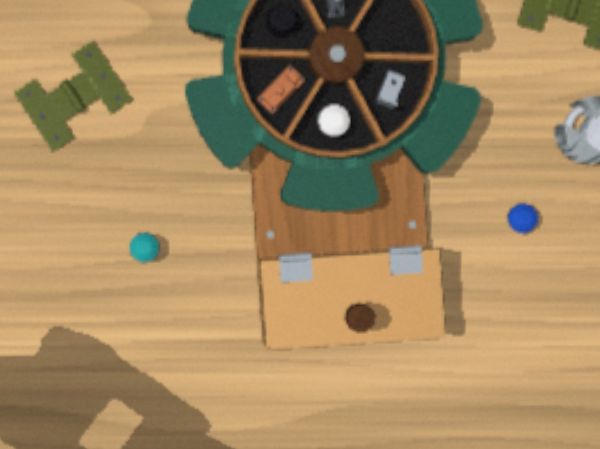

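View pics/r050.png

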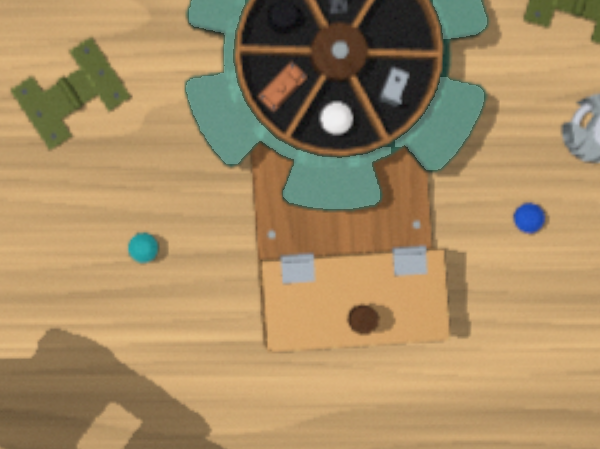

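```bash
cat >> h.py <<'E'
def wheel(img):
    r=rect(img,"top",.05,x1=.75); h=cv2.cvtColor(r,cv2.COLOR_BGR2HSV)
    m=cv2.morphologyEx(cv2.inRange(h,(70,80,30),(95,255,140)),cv2.MORPH_OPEN,np.ones((7,7)))
    n,l,s,_=cv2.connectedComponentsWithStats(m); m=np.uint8(l==1+s[1:,4].argmax())
    ys,xs=np.nonzero(m); p=np.c_[.75-ys/1000,.25-xs/1000]
    c,rad=cv2.minEnclosingCircle(np.float32(p)); d=p-c; a=np.arctan2(d[:,1],d[:,0]); k=np.hypot(*d.T)>.122
    return np.array(c),rad,np.degrees(np.angle(np.exp(6j*a[k]).mean())/6)
def plan(c,ang,r=.142):
    s=observe();R=s["ee_rot"];t=s["tool_pos"]
    n=np.array([*(c+r*np.array([np.cos(np.radians(ang)),np.sin(np.radians(ang))])),t[2]])
    xa=np.degrees(np.arctan2(R[1,0],R[0,0]))
    print("target",n.round(4),"tool shift cm",(R.T@(n-t)*100).round(2),"x-axis ang",xa.round(1),"tcp",t.round(4))
E
python3 - <<'E'
from h import *
c,rad,ph=wheel(cv2.imread("pics/top0.png")); print(c,rad,ph)
# flap direction estimate from axis to flap centre
print(np.degrees(np.arctan2(-.1032-c[1],.2998-c[0])))
plan(c,90+ph)
E
```

```text
[ 0.52749997 -0.053     ] 0.14954312145709991 28.67779389917194
-167.56714117113583
target [0.4594 0.0716 0.2308] tool shift cm [-3.878e+01 -2.683e+01  2.000e-02] x-axis ang 155.4 tcp [0.2186 0.4771 0.2308]
```

```bash
python3 - <<'E'
s=open("h.py").read()
a=s.index("    n,l,s,_=");b=s.index("    ys,xs=np.nonzero(m); p=np.c_[.75")
s=s[:a]+"    k=np.uint8(m*0); cv2.circle(k,(336,206),175,255,-1); m&=k\n"+s[b:]
open("h.py","w").write(s)
from h import *
c,rad,ph=wheel(cv2.imread("pics/top0.png")); print(c,rad,ph)
print(np.degrees(np.arctan2(-.1032-c[1],.2998-c[0])))
plan(c,90+ph)
E
```

```text
[ 0.54583156 -0.08546141] 0.1553424447774887 -1.6474369855422566
-175.87617597727527
target [0.5499 0.0565 0.2308] tool shift cm [-4.764e+01 -2.443e+01  2.000e-02] x-axis ang 155.4 tcp [0.2186 0.4771 0.2308]
```

```bash
python3 -m creep '[[[0,-3.2,-1.6,0,0],[0,-3.2,-1.6,0,0],[0,-3.2,-1.6,0,0],[0,-3.2,-1.6,0,0],[0,-3.2,-1.6,0,0],[0,-3.2,-1.6,0,0],[0,-3.2,-1.6,0,0],[0,-3.2,-1.6,0,0],[0,-3.2,-1.6,0,0],[0,-3.2,-1.6,0,0],[0,0,0,0,-0.1],[0,0,0,0,-0.1]]]' && python3 -m creep '[[[0,0,0,0,-0.1],[0,0,0,0,-0.1],[0,0,0,0,0],[0,0,0,0,0]]]'; python3 -c "
from h import *
plan(np.array([.5455,-.086]),88.35)"
```

```text
t: 1.1
tool_pos: [0.4438, 0.1969, 0.2308]
ee_rot: [[-0.974, 0.227, -0.001], [0.227, 0.974, -0.0], [0.001, -0.0, -1.0]]
force: [0.2, 1.0, 0.2]
grip_width: 0.0
finger_force: 0.0
t: 1.43
tool_pos: [0.4429, 0.1984, 0.2311]
ee_rot: [[-0.999, 0.033, -0.001], [0.033, 0.999, -0.0], [0.001, -0.0, -1.0]]
force: [-1.0, 0.7, -1.1]
grip_width: -0.003
finger_force: 0.0
target [0.5496 0.0559 0.2311] tool shift cm [-11.13 -13.89  -0.  ] x-axis ang 178.1 tcp [0.4429 0.1984 0.2311]
```

```bash
python3 -m creep '[[[0,-2.8,-3.5,0,0],[0,-2.8,-3.5,0,0],[0,-2.8,-3.5,0,0],[0,-2.7,-3.4,0,0],[0,0,0,3,0],[0,0,0,3,0],[0,0,0,3,0],[0,0,0,3,0],[0,0,0,2.5,0],[0,0,0,0,0],[0,0,0,0,0]]]'; python3 -c "
from h import *
plan(np.array([.5455,-.086]),88.35)
a=grab_frame('top')[100:300,180:380];b=grab_frame('scene')[130:330,130:330]
cv2.imwrite('pics/c1.png',cv2.resize(np.hstack([a,b]),(800,400)))"
```

```text
t: 2.35
tool_pos: [0.5428, 0.0653, 0.0861]
ee_rot: [[-0.999, 0.032, -0.002], [0.032, 1.0, 0.0], [0.002, 0.0, -1.0]]
force: [-0.6, -0.0, -0.1]
grip_width: 0.004
finger_force: 0.0
target [0.5496 0.0559 0.0861] tool shift cm [-0.71 -0.91 -0.  ] x-axis ang 178.2 tcp [0.5428 0.0653 0.0861]
```

View pics/c1.png

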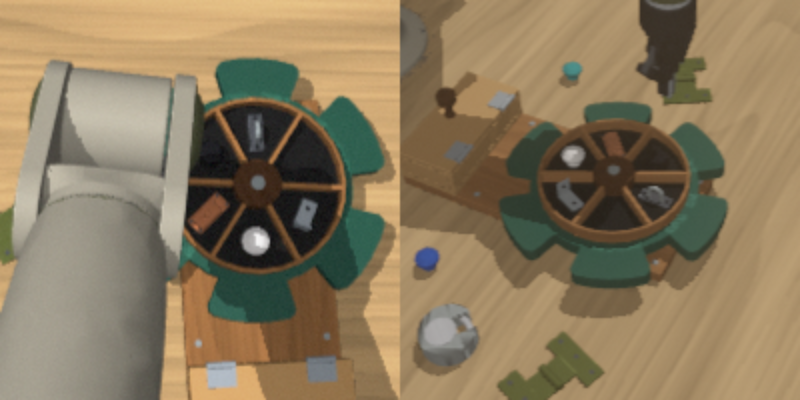

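The gripper hangs above the left-hand notch (finger tip at (668,92) in the crop, between two lobes). I'll correct the 11 mm offset and then go down.

```bash
python3 -m creep '[[[0,-0.7,-0.9,0,0],[0,0,0,0,0],[0,0,0,1.5,0],[0,0,0,1.5,0],[0,0,0,1.2,0],[0,0,0,1,0],[0,0,0,0,0],[0,0,0,0,0]]]'; python3 -c "
from h import *
plan(np.array([.5455,-.086]),88.35);print(observe()['force'])"
```

```text
t: 3.12
tool_pos: [0.5501, 0.0558, 0.0346]
ee_rot: [[-1.0, 0.03, 0.0], [0.03, 1.0, -0.0], [-0.0, -0.0, -1.0]]
force: [0.3, 0.2, 0.3]
grip_width: -0.001
finger_force: 0.0
target [0.5496 0.0559 0.0346] tool shift cm [ 0.05  0.01 -0.  ] x-axis ang 178.3 tcp [0.5501 0.0558 0.0346]
[0.33182882 0.18959666 0.28142961]
```

```bash
python3 -m creep '[[[0,0.5,-0.01,0,-0.035],[0,0.5,-0.01,0,-0.035],[0,0.5,-0.01,0,-0.035],[0,0.5,-0.01,0,-0.035],[0,0.5,-0.01,0,-0.035],[0,0.5,-0.01,0,-0.035],[0,0.5,-0.01,0,-0.035],[0,0.5,-0.01,0,-0.035],[0,0.5,-0.01,0,-0.035],[0,0.5,-0.01,0,-0.035],[0,0.5,-0.01,0,-0.035],[0,0.5,-0.01,0,-0.035]]]'; cat >> h.py <<'E'
def phase(img,c=np.array([.5455,-.0858])):
    r=rect(img,"top",.05,x1=.75); h=cv2.cvtColor(r,cv2.COLOR_BGR2HSV)
    m=cv2.morphologyEx(cv2.inRange(h,(70,80,30),(95,255,140)),cv2.MORPH_OPEN,np.ones((7,7)))
    ys,xs=np.nonzero(m); d=np.c_[.75-ys/1000,.25-xs/1000]-c; q=np.hypot(*d.T); k=(q>.125)&(q<.153)
    a=np.degrees(np.arctan2(d[k,1],d[k,0]))%360
    H=np.bincount(a.astype(int),minlength=360)>15
    # lobe runs (start,end), deg
    e=np.flatnonzero(np.diff(np.r_[H,H[0]].astype(int))); print("edges",[(int(i+1),"up" if not H[i] else "dn") for i in e])
    cu=cv2.inRange(h,(3,110,120),(14,255,255)); rr=np.zeros_like(cu); cv2.circle(rr,(336,205),92,255,-1); cv2.circle(rr,(336,205),35,0,-1)
    n,l,s,ce=cv2.connectedComponentsWithStats(cu&rr); i=1+s[1:,4].argmax()
    w=np.array([.75-ce[i][1]/1000,.25-ce[i][0]/1000])-c; print("catch deg",np.degrees(np.arctan2(w[1],w[0]))%360,np.hypot(*w),s[i,4])
E
python3 -c "
from h import *
im=grab_frame('top');cv2.imwrite('pics/p2.png',im)
phase(cv2.imread('pics/top0.png'));phase(im);s=observe();d=s['tool_pos'][:2]-[.5455,-.0858];print(np.hypot(*d),np.degrees(np.arctan2(d[1],d[0])),s['force'])
plan(np.array([.5455,-.0858]),0)"
```

```text
t: 4.12
tool_pos: [0.4918, 0.045, 0.0355]
ee_rot: [[-0.924, -0.382, 0.002], [-0.382, 0.924, -0.0], [-0.002, -0.001, -1.0]]
force: [0.2, -0.3, -0.3]
grip_width: 0.003
finger_force: 0.2
edges [(19, 'dn'), (39, 'up'), (79, 'dn'), (99, 'up'), (138, 'dn'), (159, 'up'), (198, 'dn'), (218, 'up'), (258, 'dn'), (278, 'up'), (318, 'dn'), (339, 'up')]
catch deg 119.9698784628105 0.06245035254001692 920
edges [(37, 'dn'), (57, 'up'), (72, 'dn'), (176, 'up'), (216, 'dn'), (236, 'up'), (276, 'dn'), (297, 'up'), (336, 'dn'), (357, 'up')]
catch deg 141.66856234089104 0.05806138904629764 352
0.1415541862220408 112.61999652787244 [ 0.59115568  0.29589961 -0.21417031]
target [ 0.6875 -0.0858  0.0353] tool shift cm [-13.13 -19.6    0.03] x-axis ang -157.4 tcp [0.4911 0.0449 0.0353]
```

```bash
python3 -m creep '[[[0,0.5,-0.01,0,-0.035],[0,0.5,-0.01,0,-0.035],[0,0.5,-0.01,0,-0.035],[0,0.5,-0.01,0,-0.035],[0,0.5,-0.01,0,-0.035],[0,0.5,-0.01,0,-0.035],[0,0.5,-0.01,0,-0.035],[0,0.5,-0.01,0,-0.035],[0,0.5,-0.01,0,-0.035],[0,0.5,-0.01,0,-0.035]]]'; python3 -m creep '[[[0,0.5,-0.01,0,-0.035],[0,0.5,-0.01,0,-0.035],[0,0.5,-0.01,0,-0.035],[0,0.5,-0.01,0,-0.035],[0,0.5,-0.01,0,-0.035],[0,0.5,-0.01,0,-0.035],[0,0.5,-0.01,0,-0.035],[0,0.25,0,0,-0.018],[0,0.25,0,0,-0.018],[0,0,0,0,0],[0,0,0,0,0]]]'
python3 -c "
from h import *
im=grab_frame('top');cv2.imwrite('pics/p3.png',im)
phase(im);s=observe();d=s['tool_pos'][:2]-[.5455,-.0858];print(np.hypot(*d),np.degrees(np.arctan2(d[1],d[0])),s['force'])"
```

```text
t: 5.0
tool_pos: [0.4499, 0.0182, 0.0352]
ee_rot: [[-0.738, -0.675, 0.002], [-0.675, 0.738, -0.0], [-0.001, -0.002, -1.0]]
force: [-0.4, 1.3, 0.5]
grip_width: 0.003
finger_force: 0.2
t: 5.92
tool_pos: [0.425, -0.0096, 0.0345]
ee_rot: [[-0.526, -0.851, -0.001], [-0.851, 0.526, -0.005], [0.005, -0.002, -1.0]]
force: [0.5, -0.0, -0.1]
grip_width: 0.001
finger_force: 0.0
edges [(13, 'dn'), (33, 'up'), (73, 'dn'), (93, 'up'), (108, 'dn'), (211, 'up'), (252, 'dn'), (272, 'up'), (312, 'dn'), (333, 'up')]
catch deg 172.5603806238619 0.05022825814111355 442
0.1426670039246145 147.68953830215582 [ 0.67245182  0.00340013 -1.13332301]
```

```bash
python3 -m creep '[[[0,0.37,-0.01,0,-0.026],[0,0.37,-0.01,0,-0.026],[0,0.37,-0.01,0,-0.026],[0,0.37,0,0,-0.026],[0,0.37,0,0,-0.026],[0,0.37,0,0,-0.026],[0,0.37,0,0,-0.026],[0,0.25,0,0,-0.018],[0,0,0,0,0],[0,0,0,0,0],[0,0,0,0,0]]]'
python3 -c "
from h import *
im=grab_frame('top');cv2.imwrite('pics/p4.png',im)
phase(im);s=observe();d=s['tool_pos'][:2]-[.5455,-.0858];print(np.hypot(*d),np.degrees(np.arctan2(d[1],d[0])),s['force'])"
```

```text
t: 6.88
tool_pos: [0.4196, 0.0021, 0.0308]
ee_rot: [[-0.387, -0.922, -0.017], [-0.919, 0.387, -0.079], [0.079, -0.015, -0.997]]
force: [-0.4, 1.0, 0.5]
grip_width: 0.001
finger_force: 0.0
edges [(13, 'dn'), (33, 'up'), (73, 'dn'), (93, 'up'), (110, 'dn'), (174, 'up'), (192, 'dn'), (212, 'up'), (252, 'dn'), (272, 'up'), (312, 'dn'), (333, 'up')]
catch deg 175.6106535648966 0.06173862552734092 921
0.1535078617197525 145.087847605704 [ 0.06518885 -0.44801586  0.36367018]
```

```bash
python3 -c "
from h import *
s=observe();print(s['joint_pos'],s['tool_pos'],s['ee_rot'])"
```

```text
[-0.22534392  0.39776978  2.00714043 -0.11973708  0.73880451 -2.87977594] [0.41961887 0.00205559 0.03083103] [[-0.38738919 -0.92176752 -0.01656082]
 [-0.91852642  0.38744154 -0.07872907]
 [ 0.07898625 -0.01528725 -0.99675848]]
```

Joint 6 has reached its limit of -2.88. I'll lift clear, turn the tool back and re-enter the notch.

```bash
python3 -m creep '[[[0,0,0,-1.5,0],[0,0,0,-2,0],[0,0,0,-2,0],[0,0,0,-1.5,0.1],[0,0,0,0,0.12],[0,0,0,0,0.12],[0,0,0,0,0.12],[0,0,0,0,0.12],[0,0,0,0,0.12],[0,0,0,0,0.12],[0,0,0,0,0.12],[0,0,0,0,0]]]'
python3 -c "
from h import *
phase(grab_frame('top'));plan(np.array([.5455,-.0858]),142.4,.14);print(observe()['joint_pos'])"
```

```text
t: 7.93
tool_pos: [0.421, 0.0096, 0.1002]
ee_rot: [[-0.974, -0.224, -0.017], [-0.222, 0.972, -0.082], [0.035, -0.076, -0.996]]
force: [0.0, -0.5, -0.2]
grip_width: -0.002
finger_force: 0.0
edges [(13, 'dn'), (33, 'up'), (73, 'dn'), (93, 'up'), (103, 'dn'), (173, 'up'), (191, 'dn'), (212, 'up'), (252, 'dn'), (272, 'up'), (312, 'dn'), (333, 'up')]
catch deg 176.75555252477633 0.059826979736206216 727
target [ 4.346e-01 -4.000e-04  1.003e-01] tool shift cm [-1.09 -1.28  0.06] x-axis ang -166.8 tcp [0.421  0.0096 0.1003]
[-0.20446915  0.26738352  1.94777417 -0.10493906  0.92922323 -1.944546  ]
```

```bash
python3 -m creep '[[[0,0,0,0,0.12],[0,0,0,0,0.12],[0,0,0,0,0.12],[0,0,0,0,0.12],[0,0,0,0,0.12],[0,0,0,0,0.12],[0,0,0,0,0.12],[0,0,0,0,0.04],[0,0,0,0,0],[0,0,0,0,0]]]'
sed -i 's/def plan(c,ang,r=.142):/def plan(c,ang,r=.142,z=None):/; s/,t\[2\]\])/,z or t[2]])/' h.py
python3 -c "
from h import *
plan(np.array([.5455,-.0858]),142.4,.14,.036);s=observe();print(s['ee_rot'],s['joint_pos'])"
```

```text
t: 8.82
tool_pos: [0.421, 0.0097, 0.1002]
ee_rot: [[-0.799, 0.601, -0.017], [0.6, 0.796, -0.082], [-0.036, -0.076, -0.996]]
force: [-0.7, -0.1, 0.8]
grip_width: 0.006
finger_force: 0.0
target [ 4.346e-01 -4.000e-04  3.600e-02] tool shift cm [-1.46  0.51  6.46] x-axis ang 143.1 tcp [0.421  0.0097 0.1002]
[[-0.79906599  0.6009982  -0.01716686]
 [ 0.60018063  0.79563159 -0.08218022]
 [-0.03573166 -0.07597064 -0.99646962]] [-0.20429963  0.26742491  1.94777656 -0.10498744  0.92917805 -1.06654048]
```

```bash
python3 -m creep '[[[0,-1.4,0.5,0,0],[0,0,0,0,0],[0,0,0,1.5,0],[0,0,0,1.5,0],[0,0,0,1.4,0],[0,0,0,1,0],[0,0,0,1,0],[0,0,0,0,0],[0,0,0,0,0]]]'
python3 -c "
from h import *
phase(grab_frame('top'));plan(np.array([.5455,-.0858]),142.4,.14,.036);s=observe();print(s['force'])"
```

```text
t: 9.57
tool_pos: [0.4337, 0.0001, 0.0365]
ee_rot: [[-0.797, 0.603, -0.018], [0.602, 0.794, -0.082], [-0.035, -0.076, -0.996]]
force: [0.3, -0.1, -0.3]
grip_width: 0.002
finger_force: 0.0
edges [(13, 'dn'), (33, 'up'), (73, 'dn'), (93, 'up'), (100, 'dn'), (171, 'up'), (191, 'dn'), (212, 'up'), (252, 'dn'), (272, 'up'), (312, 'dn'), (333, 'up')]
catch deg 178.09585310911436 0.05793391339281262 520
target [ 4.346e-01 -4.000e-04  3.600e-02] tool shift cm [-0.06  0.01  0.1 ] x-axis ang 142.9 tcp [ 0.4341 -0.      0.037 ]
[ 0.03652472 -1.33832876  0.16106351]
```

```bash
python3 -m creep '[[[0,0,-0.37,0,-0.026],[0,-0.01,-0.37,0,-0.026],[0,0,-0.37,0,-0.026],[0,-0.01,-0.37,0,-0.026],[0,0,-0.37,0,-0.026],[0,-0.01,-0.37,0,-0.026],[0,0,-0.37,0,-0.026],[0,0,-0.37,0,-0.026],[0,0,-0.25,0,-0.017],[0,0,0,0,0],[0,0,0,0,0],[0,0,0,0,0]]]'
python3 -c "
from h import *
phase(grab_frame('top'));s=observe();d=s['tool_pos'][:2]-[.5455,-.0858];print(np.hypot(*d),np.degrees(np.arctan2(d[1],d[0])),s['force'])"
```

```text
t: 10.62
tool_pos: [0.4178, -0.0273, 0.0393]
ee_rot: [[-0.911, 0.412, -0.017], [0.412, 0.908, -0.082], [-0.019, -0.082, -0.996]]
force: [-0.6, 0.9, -0.5]
grip_width: 0.001
finger_force: 0.0
edges [(21, 'dn'), (41, 'up'), (81, 'dn'), (101, 'up'), (108, 'dn'), (191, 'up'), (200, 'dn'), (220, 'up'), (260, 'dn'), (280, 'up'), (320, 'dn'), (341, 'up')]
catch deg 180.21561267150193 0.050085608094605105 434
0.14048505872386313 155.391208636353 [0.30001011 0.65665345 0.43316865]
```

```bash
python3 -m creep '[[[0,0,-0.3,0,-0.02],[0,0,-0.3,0,-0.02],[0,0,-0.25,0,-0.018],[0,0,0,0,0],[0,0,0,0,0],[0,0,0,0,0]]]'
python3 -c "
from h import *
phase(grab_frame('top'));print(observe()['force'])"
```

```text
t: 11.17
tool_pos: [0.4143, -0.0351, 0.0398]
ee_rot: [[-0.933, 0.358, -0.017], [0.358, 0.93, -0.082], [-0.014, -0.083, -0.996]]
force: [-1.1, -0.2, 0.3]
grip_width: 0.002
finger_force: 0.0
edges [(24, 'dn'), (44, 'up'), (84, 'dn'), (105, 'up'), (114, 'dn'), (195, 'up'), (203, 'dn'), (223, 'up'), (263, 'dn'), (284, 'up'), (323, 'dn'), (344, 'up')]
catch deg 185.170560450781 0.05331660127578361 567
[ 0.07960637  0.30982369 -0.17919467]
```

```bash
python3 -m creep '[[[0,0.2,0.4,0,0],[0,0,0,-1.5,0],[0,0,0,-2,0],[0,0,0,-3,0],[0,0,0,-3,0],[0,2,2.5,-2,0],[0,2,2.5,0,0],[0,2,3,0,0],[0,2,3,0,0],[0,1,3,0,0],[0,0,3,0,0],[0,0,3,0,0]]]'
python3 -c "
from h import *
im=grab_frame('top');phase(im);cv2.imwrite('pics/f.png',cv2.resize(im[100:350,130:450],(768,600)))"
```

```text
t: 12.22
tool_pos: [0.4029, 0.1991, 0.1363]
ee_rot: [[-0.934, 0.357, -0.017], [0.357, 0.93, -0.082], [-0.014, -0.083, -0.996]]
force: [0.2, -1.1, 0.1]
grip_width: 0.001
finger_force: 0.0
edges [(24, 'dn'), (44, 'up'), (84, 'dn'), (105, 'up'), (143, 'dn'), (164, 'up'), (203, 'dn'), (223, 'up'), (263, 'dn'), (284, 'up'), (323, 'dn'), (344, 'up')]
catch deg 186.75744081597327 0.06260495584643684 985
```

View pics/f.png

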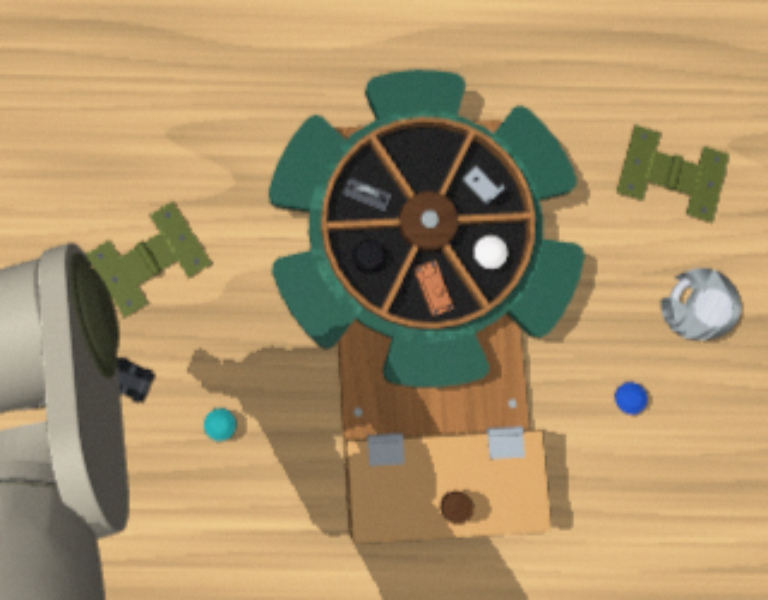

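The copper catch's compartment, at (435,290), faces the bin squarely: lobe centre about 183.7° against a goal of about 183.9°. The flap is shut, the padlock and hinges haven't moved, and the arm is clear.

```bash
python3 -m creep '[[[0,0,0,0,0],[0,0,0,0,0],[0,0,0,0,0]]]' >/dev/null; python3 -c "
from workcell import *
print(job_done())"
```

```text
the job is handed in; nothing more can be done
None
```

I turned the carousel about 65° counter-clockwise by its rim and handed the job in: the last picture showed the copper catch's compartment facing the bin to within about 1°, with the arm clear, but `job_done()` returned no verdict.

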